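# Switch on the noodle well under the boiler's lip

### The job

The steel noodle boiler has two wells: one holds a wire basket, the other is covered by a domed lid. Turn on the well with the basket: push its black switch bar, hidden under the overhanging front lip on that well's side, all the way up from below and leave it up. Leave the covered well's switch off.

Things in the scene. Friction and masses are not known exactly. Their poses are not given: they have to be found in the camera images.
- lip_mid (a point): Point midway between the two switch bars (off) of the fixed steel boiler, a box 420 mm wide (y), 340 deep (x), flat top at 240 mm. x: level, from the front into the unit (front faces roughly the robot's right); y: to the left seen from the front; z: up. The top, 12 mm thick, overhangs the front wall by 60 mm as a lip: edge at x -20 mm, wall at x +40 mm, underside at z +42 mm. Space below is free.
- left_switch (a joint): Upward travel (m) of the left bar, 95 mm along +y from lip_mid: 0 to 0.002 at the start (off), 0.010 at its stop (on). A level round black bar, 80 mm long (y), 14 thick, on two stems below a fixed black housing (84 x 30, 16 mm high) under the lip. Goes straight up at about 3 N, stays where left. Fingers tilted 45 degrees, tips forward into the unit, fit under the lip and lift it.
- right_switch (a joint): The same for the right bar, 95 mm along -y from lip_mid, which belongs to the right well. Each well, 165 mm wide, lies behind its own bar (180 mm along x from the bar).
- basket_mid (a point): Centre of the wire noodle basket's rim (156 mm wide), at the boiler's top, on the axis of the left or of the right well. Its long black handle rises from its rear edge to 440 mm above the counter. The other well has a domed steel cover, 180 mm wide, with a black knob.

How it is judged:
On the way:
1. the switch bar of the well with the basket is pushed up (((y of basket_mid in the frame of lip_mid above 0 m and value of joint left_switch above 0.007 m) or (y of basket_mid in the frame of lip_mid below 0 m and value of joint right_switch above 0.007 m))), for 0.2 s.
At the end, for the whole second after the job is handed in: The switch bar of the well with the basket stands more than 7 mm up of its 10 mm travel, and the covered well's bar is less than 5 mm up (((y of basket_mid in the frame of lip_mid above 0 m and value of joint left_switch above 0.007 m and value of joint right_switch below 0.005 m) or (y of basket_mid in the frame of lip_mid below 0 m and value of joint right_switch above 0.007 m and value of joint left_switch below 0.005 m))); the robot touches nothing.
It fails at once if the covered well's switch is pushed up (more than 5 mm) ((y of basket_mid in the frame of lip_mid above 0 m and value of joint right_switch above 0.005 m) or (y of basket_mid in the frame of lip_mid below 0 m and value of joint left_switch above 0.005 m)).
It also fails if it takes over 32 s, if anything falls off the work surface, if the arm or the gripper's body presses on something with over 40 N, if the wrist force passes 120 N, or if a joint passes its speed limit or range.

### The arm

A 6-joint arm with a two-finger parallel gripper is mounted at the origin on the work surface. World frame = base frame: x ahead of the robot, y to its left, z up, the work surface at z = 0. Lengths are in m, angles in rad, forces in N, time in s.
With the tool pointing down it reaches from about 0.4 to 0.825 m from the base axis. Payload 7 kg.
Tool frame: the origin (TCP) lies midway between the tips of the shut fingers; the grasp point (between the pads) lies grip_depth behind it (grip_depth is the distance from the TCP to the grasp point, in m); z points along the fingers, y is the line along which they close (so a half turn about z gives the same grasp; the last joint's range is limited). The gripper opens to 88 mm and grips with 3 to 60 N. Pads are 19 mm wide; open, the fingers measure 130 mm over their backs; the gripper's body (78 mm by 193 mm) begins 47 mm behind the grasp point.
Start: joints at [1.596, 0.359, 0.012, 0, -1.224, -0.288], TCP at [0.175, 0.652, 0.197] pointing down, gripper open.
Joint ranges: [-3.07, 3.07], [-1.43, 2.12], [-1.02, 1.25], [-3.03, 1.67], [-3.05, -0], [-3.03, 3.03]. Speed limits (rad/s): [2.39, 2.39, 3.01, 3.14, 3.14, 3.14].

### API

Orientations are given as a unit quaternion [w, x, y, z].
In Python, from workcell import observe, snapshot, camera_info, hand_in, grip_depth gives the robot as it stands.
- The arm moves only by the tool move_arm, never from a script. Its argument "motion" is a list of rows, each a list of 3 entries, a list of its own where there are three numbers: the finger opening in mm, from 0 to 87.6, then the shift along the tool's x, y, z in mm, then the turn about the tool's z in rad. A call has 1 to 20 rows; each row is the pose to reach, as a shift and turn from the pose commanded when the call began, along the tool's axes at that moment; what a row does not reach only later rows make up. A row lasts 1/10 s, in which the tool goes at most 50 mm and 8.59 degrees, less where a joint would pass 70% of its speed; a pose out of reach is approached as far as the arm can. A call with a gripper value outside its range is refused whole. The fingers move at their own pace and stop on an object; "newtons" is the grip in N (left out, the last holds). Time passes only in rows, so rows that repeat a pose let the fingers close. It gives the time, the measured TCP pose, the force, the opening and the grip force at its end, in the units of the state.
- observe(): the state, without advancing time (a new reading comes with each control period).
- snapshot(name): name is "scene" or "side" or "wrist"; returns the picture (420x560x3 uint8, red, green, blue); there is no depth.
- camera_info(name): a dict with "fov_y" (degrees; the focal length in pixels is half the picture's height over the tangent of half this angle, whatever the lens; pixels are square), "cx", "cy" (the principal point, pixels), "dist" ([k1, k2, p1, p2, k3] as OpenCV has them; the pictures are not rectified), "camera_from_world" (4x4, takes a point from world to camera coordinates); the wrist camera has in their place "tool_from_camera" (4x4, takes a point from camera to tool coordinates, whose origin is the TCP and whose axes are the flange's). Camera axes: x right, y up, looking along -z (the intrinsics and any distortion apply to the point x, -y, -z); pixel columns grow to the right and rows downward; lengths in m; the calibration is good to about 2 mm. A picture is of the moment at which its call begins: read the wrist's pose just before it. camera_info takes no time and is no camera call.
- hand_in(): hands the job in; it is judged then, once.
The state is a dict: "time_s": time; "qpos": joint angles; "qvel": joint speeds; "effort": joint torques, N m; "position": TCP position; "tool_rot": TCP orientation; "contact_force": force on the tool from outside, world axes, zero at the start; "moment": the same for the moment, N m; "opening": finger opening in m; "gripper_force": force on a finger pad.
Only numpy, scipy, OpenCV 4.12 (cv2) and the standard library are available. Lean on these libraries where they do the work, as an engineer would, in place of code of your own. Each camera call takes 0.05 s, during which the arm holds its last target. There are 200 camera calls.

## Working session

There is one attempt and no reset: what is moved stays moved. The work goes in short steps, Python scripts to look and compute and a tool call to move; the robot and the scene stay as the last step left them, time stands still between calls to the robot, and variables do not carry over. Pictures are saved under pics/ and viewed, at most 10 in all, crops included, and the job is handed in when it is done.

Besides the shell and the picture viewer there is one more tool, called after "Call:" in YAML: its name, and indented under it one key for each argument. move_arm: Moves the arm, as the interface text tells. Its arguments: {"type":"object","properties":{"motion":{"type":"array","items":{"type":"array"}},"newtons":{"type":"number"}},"required":["motion"]}

```bash
mkdir -p pics; python3 - <<'E'
from workcell import *
import cv2,numpy as np
s=observe();print({k:np.round(v,3).tolist() for k,v in s.items()},grip_depth)
for n in ["scene","side"]:
    im=snapshot(n);cv2.imwrite(f"pics/{n}0.png",im[:,:,::-1])
for n in ["scene","side","wrist"]:
    print(n,{k:np.round(v,3).tolist() for k,v in camera_info(n).items()})
a=cv2.imread("pics/scene0.png");b=cv2.imread("pics/side0.png")
E
```

```text
{'time_s': 0.0, 'qpos': [1.596, 0.359, 0.011, -0.0, -1.224, -0.288], 'qvel': [0.0, 0.0, 0.0, -0.0, -0.003, 0.001], 'effort': [-0.001, -58.271, 29.305, 6.997, 0.007, -0.0], 'position': [0.175, 0.651, 0.196], 'tool_rot': [0.001, 0.991, -0.131, -0.0], 'contact_force': [0.493, -0.542, -0.688], 'moment': [-0.008, 0.01, -0.021], 'gripper_force': 0.0, 'opening': 0.087} 0.0188
scene {'fov_y': 47.072, 'cx': 271.63, 'cy': 212.912, 'dist': [-0.058, 0.0, 0.0, 0.0, 0.0], 'camera_from_world': [[0.132, 0.991, 0.003, -0.157], [-0.784, 0.102, 0.612, 0.292], [0.607, -0.083, 0.791, -1.352], [0.0, 0.0, 0.0, 1.0]]}
side {'fov_y': 45.971, 'cx': 270.972, 'cy': 205.821, 'dist': [-0.044, 0.0, 0.0, 0.0, 0.0], 'camera_from_world': [[0.999, -0.037, -0.007, -0.559], [0.033, 0.772, 0.634, -0.25], [-0.018, -0.634, 0.773, -0.786], [0.0, 0.0, 0.0, 1.0]]}
wrist {'fov_y': 67.392, 'cx': 281.946, 'cy': 211.029, 'dist': [-0.009, 0.0, 0.0, 0.0, 0.0], 'tool_from_camera': [[-0.002, 0.963, 0.268, 0.072], [1.0, 0.002, -0.0, 0.0], [-0.001, 0.268, -0.963, -0.189], [0.0, 0.0, 0.0, 1.0]]}
```

View pics/scene0.png

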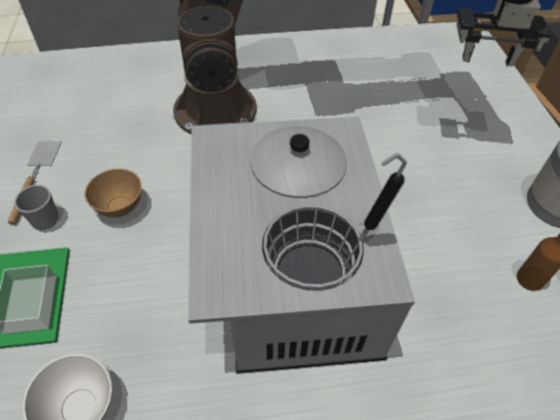

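View pics/side0.png

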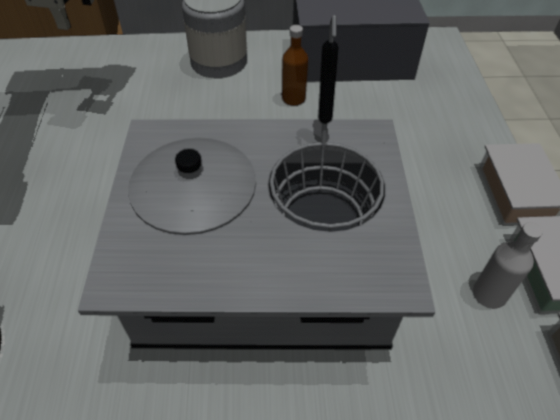

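The side view shows the front facing image-down (world −y). The cover is on the left at (192,185) and the basket on the right at (327,187), so the target is the **right** switch. Next I'll locate the top corners at z = 0.24.

```bash
cat > h.py <<'E'
from workcell import *
import cv2,numpy as np
from scipy.spatial.transform import Rotation as Ro
def ray(n,px):
    c=camera_info(n);f=210/np.tan(np.radians(c["fov_y"])/2)
    K=np.array([[f,0,c["cx"]],[0,f,c["cy"]],[0,0,1.]])
    u=cv2.undistortPoints(np.array(px,float).reshape(-1,1,2),K,np.array(c["dist"])).reshape(-1,2)
    d=np.c_[u[:,0],-u[:,1],-np.ones(len(u))]
    T=np.linalg.inv(np.array(c["camera_from_world"]))
    return T[:3,3],d@T[:3,:3].T
def onz(n,px,z):
    o,d=ray(n,px);return o+d*((z-o[2])/d[:,2])[:,None]
E
python3 - <<'E'
from h import *
np.set_printoptions(precision=4,suppress=True)
# side: refine the corners
for n,c in [("side",[(135,121),(394,122),(434,306),(88,304)]),("scene",[(191,125),(361,119),(412,300),(190,321)])]:
    g=cv2.cvtColor(cv2.imread(f"pics/{n}0.png"),cv2.COLOR_BGR2GRAY)
    p=onz(n,c,.24);print(n,p[:,:2],np.linalg.norm(np.roll(p,-1,0)-p,axis=1))
print("basket/side",onz("side",[(327,187)],.24),"basket/scene",onz("scene",[(312,247)],.24))
print("bar/housing seen in side", onz("side",[(146,319),(214,319),(301,319),(369,319)],.19))
E
```

```text
side [[ 0.3532  0.2876]
 [ 0.7662  0.2666]
 [ 0.7502 -0.0578]
 [ 0.342  -0.0388]] [0.4136 0.3248 0.4087 0.3265]
scene [[ 0.3302 -0.0486]
 [ 0.3562  0.2924]
 [ 0.763   0.2695]
 [ 0.7532 -0.063 ]] [0.3421 0.4074 0.3326 0.4232]
basket/side [[0.6446 0.1335 0.24  ]] basket/scene [[0.6486 0.1371 0.24  ]]
bar/housing seen in side [[ 0.4004 -0.0353  0.19  ]
 [ 0.4868 -0.0384  0.19  ]
 [ 0.5966 -0.0427  0.19  ]
 [ 0.6824 -0.0464  0.19  ]]
```

The basket is on the boiler's right (+x), so the right bar is at about (0.639, −0.041, 0.186). The boiler's yaw is about −2.7°. The moves offer no tilt command. However, an out-of-reach pose is only "approached as far as the arm can", so overreaching radially may tilt the tips outward. I'll first move to the azimuth where that tilt would point into the boiler, with the fingers shut and turned.

Call:
move_arm:
  motion:
    - [0, [-40, 5, -30], 0.15]
    - [0, [-80, 10, -60], 0.3]
    - [0, [-120, 14, -90], 0.45]
    - [0, [-144, 16, -100], 0.6]
    - [0, [-144, 16, -100], 0.75]
    - [0, [-144, 16, -100], 0.9]
    - [0, [-144, 16, -100], 1.05]
    - [0, [-144, 16, -100], 1.2]
    - [0, [-144, 16, -100], 1.354]
    - [0, [-144, 16, -100], 1.354]
    - [0, [-144, 16, -100], 1.354]

```text
time_s: 1.2
position: [0.0321, 0.6736, 0.2963]
tool_rot: [-0.0, -0.692, 0.722, -0.0]
contact_force: [0.1, -0.0, 0.2]
opening: 0.0055
gripper_force: 0.0
```

Call:
move_arm:
  motion:
    - [0, [-50, 0, 0], 0]
    - [0, [-100, 0, 0], 0]
    - [0, [-150, 0, 0], 0]
    - [0, [-200, 0, 0], 0]
    - [0, [-250, 0, 0], 0]
    - [0, [-300, 0, 0], 0]
    - [0, [-350, 0, 0], 0]
    - [0, [-400, 0, 0], 0]

```text
time_s: 2.0
position: [0.0463, 0.9759, 0.2577]
tool_rot: [0.015, -0.692, 0.722, 0.01]
contact_force: [0.2, -0.5, 0.8]
opening: 0.0003
gripper_force: 0.0
```

Call:
move_arm:
  motion:
    - [0, [-100, 0, 0], 0]
    - [0, [-200, 0, 0], 0]
    - [0, [-400, 0, 0], 0]
    - [0, [-800, 0, 0], 0]

```text
time_s: 2.4
position: [0.0488, 1.021, 0.2134]
tool_rot: [0.037, -0.69, 0.722, 0.029]
contact_force: [1.0, 0.3, 0.8]
opening: 0.0004
gripper_force: 0.0
```

```bash
python3 - <<'E'
from h import *
np.set_printoptions(precision=4,suppress=True)
s=observe();q=s["tool_rot"];print(s["qpos"],s["position"],"\n",Ro.from_quat(q,scalar_first=True).as_matrix())
E
```

```text
[ 1.7228  1.0257  1.2512  0.0273 -1.7062 -1.763 ] [0.0488 1.021  0.2134] 
 [[-0.0445 -0.9989  0.0131]
 [-0.9946  0.0456  0.0931]
 [-0.0936 -0.0089 -0.9956]]
```

Call:
move_arm:
  motion:
    - [0, [50, 0, 0], 0]
    - [0, [100, 0, 0], 0]
    - [0, [150, 0, 0], 0]

```text
time_s: 2.7
position: [0.0437, 0.9151, 0.2001]
tool_rot: [0.036, -0.69, 0.722, 0.027]
contact_force: [-0.4, 1.8, 1.2]
opening: 0.0006
gripper_force: 0.0
```

```bash
cat >st.py <<'E'
from h import *
np.set_printoptions(precision=4,suppress=True)
s=observe();q=s["tool_rot"];print(s["time_s"],s["qpos"],s["position"],"\n",Ro.from_quat(q,scalar_first=True).as_matrix())
E
python3 st.py
```

```text
2.7 [ 1.7473  0.7206  0.612   0.0301 -1.377  -1.7975] [0.0437 0.9151 0.2001] 
 [[-0.045  -0.9989  0.0141]
 [-0.995   0.046   0.089 ]
 [-0.0896 -0.01   -0.9959]]
```

Tilt (5°) persists after retreating, so it can be accumulated. I'll keep overreaching outward and upward.

Call:
move_arm:
  motion:
    - [0, [-100, 0, -100], 0]
    - [0, [-200, 0, -200], 0]
    - [0, [-400, 0, -400], 0]
    - [0, [-800, 0, -800], 0]
    - [0, [-1500, 0, -1500], 0]
    - [0, [-1500, 0, -1500], 0]
    - [0, [-1500, 0, -1500], 0]
    - [0, [-1500, 0, -1500], 0]

```text
time_s: 3.5
position: [0.0437, 0.9591, 0.3709]
tool_rot: [0.056, -0.689, 0.721, 0.044]
contact_force: [-0.2, -0.6, 0.9]
opening: 0.0003
gripper_force: 0.0
```

```bash
python3 st.py
```

```text
3.5 [ 1.7452  0.8618  1.2516  0.0454 -1.8254 -1.7767] [0.0437 0.9591 0.3709] 
 [[-0.0445 -0.9988  0.0199]
 [-0.989   0.0468  0.14  ]
 [-0.1408 -0.0135 -0.9899]]
```

Call:
move_arm:
  motion:
    - [0, [-1500, 0, 0], 0]
    - [0, [-1500, 0, 0], 0]
    - [0, [-1500, 0, 0], 0]

```text
time_s: 3.8
position: [0.0461, 1.0056, 0.326]
tool_rot: [0.073, -0.688, 0.72, 0.057]
contact_force: [-0.1, -0.0, 0.2]
opening: 0.0003
gripper_force: 0.0
```

```bash
python3 st.py
```

```text
3.8 [ 1.7399  0.9173  1.2512  0.0577 -1.7281 -1.7716] [0.0461 1.0056 0.326 ] 
 [[-0.0433 -0.9987  0.0267]
 [-0.9821  0.0475  0.1822]
 [-0.1832 -0.0183 -0.9829]]
```

Call:
move_arm:
  motion:
    - [0, [-1500, 0, -600], 0]
    - [0, [-1500, 0, -600], 0]
    - [0, [-1500, 0, -600], 0]
    - [0, [-1500, 0, -600], 0]
    - [0, [-1500, 0, -600], 0]
    - [0, [-1500, 0, -600], 0]

```text
time_s: 4.4
position: [0.0464, 1.019, 0.343]
tool_rot: [0.093, -0.686, 0.718, 0.072]
contact_force: [0.7, -0.5, 0.2]
opening: 0.0005
gripper_force: 0.0
```

Call:
move_arm:
  motion:
    - [0, [-1500, 0, -600], 0]
    - [0, [-1500, 0, -600], 0]
    - [0, [-1500, 0, -600], 0]

```text
time_s: 4.7
position: [0.046, 1.0318, 0.3623]
tool_rot: [0.113, -0.684, 0.716, 0.088]
contact_force: [-0.8, 0.3, 0.4]
opening: 0.0007
gripper_force: 0.0
```

```bash
python3 st.py
```

```text
4.7 [ 1.749   0.8947  1.2511  0.0917 -1.6534 -1.7747] [0.046  1.0318 0.3623] 
 [[-0.0398 -0.9983  0.0421]
 [-0.9584  0.05    0.2809]
 [-0.2825 -0.0292 -0.9588]]
```

Call:
move_arm:
  motion:
    - [0, [-1500, 300, -600], 0]
    - [0, [-1500, 300, -600], 0]

```text
time_s: 4.9
position: [0.0282, 1.0441, 0.3803]
tool_rot: [0.132, -0.681, 0.713, 0.103]
contact_force: [0.6, 0.5, 0.7]
opening: 0.0005
gripper_force: 0.0
```

Call:
move_arm:
  motion:
    - [0, [-1500, 300, -600], 0]
    - [0, [-1500, 300, -600], 0]

```text
time_s: 5.1
position: [0.0107, 1.0537, 0.4011]
tool_rot: [0.149, -0.679, 0.71, 0.117]
contact_force: [0.2, 0.1, -0.8]
opening: 0.0004
gripper_force: 0.0
```

```bash
python3 st.py
```

```text
5.1 [ 1.7948  0.8737  1.251   0.1337 -1.5885 -1.8129] [0.0107 1.0537 0.4011] 
 [[-0.0346 -0.998   0.0526]
 [-0.9278  0.0517  0.3695]
 [-0.3715 -0.036  -0.9278]]
```

Call:
move_arm:
  motion:
    - [0, [-1500, 900, -600], 0]
    - [0, [-1500, 900, -600], 0]

```text
time_s: 5.3
position: [-0.0342, 1.061, 0.4202]
tool_rot: [0.165, -0.675, 0.707, 0.131]
contact_force: [-0.6, 0.5, -0.8]
opening: 0.0003
gripper_force: 0.0
```

Call:
move_arm:
  motion:
    - [0, [-1500, 900, -600], 0]
    - [0, [-1500, 900, -600], 0]

```text
time_s: 5.5
position: [-0.0777, 1.0657, 0.4401]
tool_rot: [0.179, -0.673, 0.702, 0.146]
contact_force: [0.1, 0.4, -0.1]
opening: 0.0007
gripper_force: 0.0
```

Call:
move_arm:
  motion:
    - [0, [-1500, 600, -700], 0]
    - [0, [-1500, 600, -700], 0]

```text
time_s: 5.7
position: [-0.1027, 1.0657, 0.4693]
tool_rot: [0.195, -0.67, 0.698, 0.162]
contact_force: [0.0, -0.1, 1.0]
opening: 0.0004
gripper_force: 0.0
```

```bash
python3 st.py
```

```text
5.7 [ 1.9294  0.8399  1.2509  0.225  -1.5188 -1.9297] [-0.1027  1.0657  0.4693] 
 [[-0.0273 -0.9981  0.0555]
 [-0.8719  0.0509  0.487 ]
 [-0.4889 -0.0351 -0.8716]]
```

Call:
move_arm:
  motion:
    - [0, [-1500, 500, -600], 0]
    - [0, [-1500, 500, -600], 0]

```text
time_s: 5.9
position: [-0.1209, 1.0669, 0.4978]
tool_rot: [0.211, -0.665, 0.694, 0.179]
contact_force: [-0.8, 0.3, -0.3]
opening: 0.0006
gripper_force: 0.0
```

Call:
move_arm:
  motion:
    - [0, [-1500, 500, -600], 0]
    - [0, [-1500, 500, -600], 0]

```text
time_s: 6.1
position: [-0.1397, 1.0661, 0.5262]
tool_rot: [0.225, -0.661, 0.688, 0.195]
contact_force: [0.8, -0.1, -0.9]
opening: 0.0003
gripper_force: 0.0
```

Call:
move_arm:
  motion:
    - [0, [-1500, 300, -500], 0]
    - [0, [-1500, 300, -500], 0]

```text
time_s: 6.3
position: [-0.147, 1.0671, 0.5551]
tool_rot: [0.24, -0.657, 0.682, 0.211]
contact_force: [0.6, 0.2, -0.0]
opening: 0.0003
gripper_force: 0.0
```

Call:
move_arm:
  motion:
    - [0, [-1500, 300, -500], 0]
    - [0, [-1500, 300, -500], 0]

```text
time_s: 6.5
position: [-0.1537, 1.0658, 0.5859]
tool_rot: [0.255, -0.652, 0.676, 0.228]
contact_force: [0.4, -0.3, 0.4]
opening: 0.0004
gripper_force: 0.0
```

```bash
python3 st.py
```

```text
6.5 [ 2.0059  0.7708  1.2507  0.3224 -1.426  -1.985 ] [-0.1537  1.0658  0.5859] 
 [[-0.0187 -0.9987  0.0478]
 [-0.7661  0.045   0.6412]
 [-0.6425 -0.0246 -0.7659]]
```

Call:
move_arm:
  motion:
    - [0, [-1500, 200, -300], 0]
    - [0, [-1500, 200, -300], 0]

```text
time_s: 6.7
position: [-0.1548, 1.0705, 0.6112]
tool_rot: [0.27, -0.647, 0.669, 0.245]
contact_force: [0.4, -0.5, -0.2]
opening: 0.0003
gripper_force: 0.0
```

Call:
move_arm:
  motion:
    - [0, [-1500, 200, -300], 0]
    - [0, [-1500, 200, -300], 0]

```text
time_s: 6.9
position: [-0.1559, 1.0726, 0.638]
tool_rot: [0.285, -0.642, 0.663, 0.261]
contact_force: [0.5, 0.5, -0.3]
opening: 0.0003
gripper_force: 0.0
```

```bash
python3 st.py
```

```text
6.9 [ 2.0146  0.7452  1.2505  0.3588 -1.3629 -1.9892] [-0.1559  1.0726  0.638 ] 
 [[-0.0142 -0.999   0.0424]
 [-0.7019  0.0401  0.7111]
 [-0.7121 -0.0197 -0.7018]]
```

Tilt is now 45.4° at azimuth 86.6°, very close to ideal. Next I'll work out the shifts, in tool axes, to carry it round to the front.

```bash
cat > w.py <<'E'
from h import *
import sys,json
np.set_printoptions(precision=1,suppress=True)
s=observe();R=Ro.from_quat(s["tool_rot"],scalar_first=True).as_matrix();p=np.array(s["position"])
for w in json.loads(sys.argv[1]):
    d=np.array(w)-p;print(w,np.round(R.T@d*1000,1),"dist",round(np.linalg.norm(d)*1000))
E
python3 w.py "[[0.10,0.90,0.63],[0.35,0.75,0.62],[0.62,0.35,0.60],[0.70,-0.05,0.50],[0.645,-0.25,0.38]]"
```

```text
[0.1, 0.9, 0.63] [ 123.2 -262.4 -106.2] dist 309
[0.35, 0.75, 0.62] [ 232.1 -517.9 -195.3] dist 600
[0.62, 0.35, 0.6] [ 523.3 -803.3 -454.3] dist 1061
[0.7, -0.05, 0.5] [ 874.1 -897.3 -665.2] dist 1418
[0.645, -0.25, 0.38] [1100.7 -848.  -725.5] dist 1568
```

Call:
move_arm:
  motion:
    - [0, [20, -43, -18], 0]
    - [0, [40, -86, -35], 0]
    - [0, [60, -130, -53], 0]
    - [0, [82, -175, -71], 0]
    - [0, [103, -218, -88], 0]
    - [0, [123, -262, -106], 0]
    - [0, [141, -305, -121], 0]
    - [0, [159, -347, -136], 0]
    - [0, [177, -390, -151], 0]
    - [0, [195, -432, -166], 0]
    - [0, [214, -475, -181], 0]
    - [0, [232, -518, -195], 0]
    - [0, [232, -518, -195], 0]

```text
time_s: 8.2
position: [0.3536, 0.747, 0.6215]
tool_rot: [0.286, -0.641, 0.663, 0.26]
contact_force: [0.5, 0.3, 0.2]
opening: 0.0
gripper_force: 0.0
```

```bash
python3 st.py;python3 w.py "[[0.35,0.75,0.62],[0.62,0.35,0.60],[0.70,-0.05,0.50],[0.645,-0.25,0.38]]"
```

```text
8.2 [ 1.2773  0.1391  0.4594 -0.1815 -1.1178 -1.2986] [0.3536 0.747  0.6215] 
 [[-0.0153 -0.9989  0.0454]
 [-0.7017  0.043   0.7112]
 [-0.7123 -0.021  -0.7015]]
[0.35, 0.75, 0.62] [-1.   3.8  3. ] dist 5
[0.62, 0.35, 0.6] [ 289.8 -282.7 -255.2] dist 479
[0.7, -0.05, 0.5] [ 640.5 -377.7 -465.8] dist 877
[0.645, -0.25, 0.38] [ 867.2 -328.9 -526.4] dist 1066
```

Call:
move_arm:
  motion:
    - [0, [29, -28, -26], 0]
    - [0, [58, -57, -51], 0]
    - [0, [87, -85, -77], 0]
    - [0, [116, -113, -102], 0]
    - [0, [145, -141, -128], 0]
    - [0, [174, -170, -153], 0]
    - [0, [203, -198, -179], 0]
    - [0, [232, -226, -204], 0]
    - [0, [261, -255, -230], 0]
    - [0, [290, -283, -255], 0]
    - [0, [329, -294, -279], 0]
    - [0, [368, -304, -302], 0]
    - [0, [407, -315, -325], 0]
    - [0, [446, -325, -349], 0]
    - [0, [485, -336, -372], 0]
    - [0, [524, -347, -396], 0]
    - [0, [563, -357, -419], 0]
    - [0, [602, -368, -443], 0]
    - [0, [640, -378, -466], 0]
    - [0, [640, -378, -466], 0]

```text
time_s: 10.2
position: [0.6998, -0.052, 0.4948]
tool_rot: [0.282, -0.639, 0.666, 0.262]
contact_force: [1.2, 0.2, -1.4]
opening: 0.0006
gripper_force: 0.0
```

```bash
python3 st.py;python3 w.py "[[0.70,-0.05,0.50],[0.645,-0.25,0.38],[0.64,-0.17,0.22]]"
```

```text
10.2 [-0.3011  0.4643  0.8632 -0.8706 -2.0163 -0.1161] [ 0.6998 -0.052   0.4948] 
 [[-0.0233 -0.9989  0.0412]
 [-0.7029  0.0456  0.7098]
 [-0.7109 -0.0124 -0.7032]]
[0.7, -0.05, 0.5] [-5.1 -0.2 -2.3] dist 6
[0.645, -0.25, 0.38] [222.1  47.1 -62.1] dist 235
[0.64, -0.17, 0.22] [279.7  57.8 107. ] dist 305
```

Call:
move_arm:
  motion:
    - [0, [45, 10, -13], 0]
    - [0, [90, 19, -25], 0]
    - [0, [135, 29, -38], 0]
    - [0, [180, 38, -50], 0]
    - [0, [222, 47, -62], 0]
    - [0, [236, 49, -30], 0]
    - [0, [250, 51, 0], 0]
    - [0, [270, 54, 30], 0]
    - [0, [290, 58, 60], 0]
    - [0, [310, 58, 75], 0]
    - [0, [310, 58, 75], 0]

```text
time_s: 11.3
position: [0.6382, -0.2075, 0.2217]
tool_rot: [0.283, -0.641, 0.663, 0.263]
contact_force: [0.2, 0.3, -1.0]
opening: 0.0003
gripper_force: 0.0
```

```bash
python3 st.py; python3 - <<'E'
from h import *
cv2.imwrite("pics/w1.png",snapshot("wrist")[:,:,::-1])
E
```

```text
11.3 [-0.4928  0.6033  0.4713 -0.7207 -1.7809  0.4284] [ 0.6382 -0.2075  0.2217] 
 [[-0.0186 -0.9991  0.0379]
 [-0.7009  0.0401  0.7122]
 [-0.7131 -0.0133 -0.701 ]]
```

View pics/w1.png

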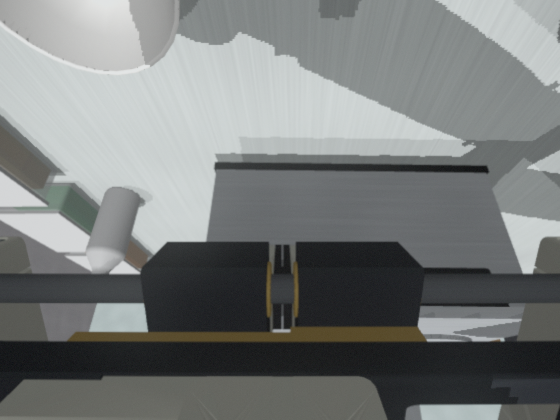

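The wrist view is upside down. The left bar shows at about (455,272), but the gripper hides the right bar. I'll zoom in to understand the finger geometry.

```bash
python3 - <<'E'
from h import *
a=cv2.imread("pics/w1.png")[225:345,130:530];a=cv2.resize(a,None,fx=2,fy=2,interpolation=cv2.INTER_CUBIC)
s=snapshot("side")[:,:,::-1];cv2.imwrite("pics/side1.png",s)
b=cv2.resize(s[210:390,200:467],(534,360),interpolation=cv2.INTER_CUBIC)
o=np.zeros((600,800,3),np.uint8);o[:240]=np.clip(a.astype(int)*2,0,255);o[240:,:534]=b;cv2.imwrite("pics/z1.png",o)
E
```

```text
(no output)
```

View pics/z1.png

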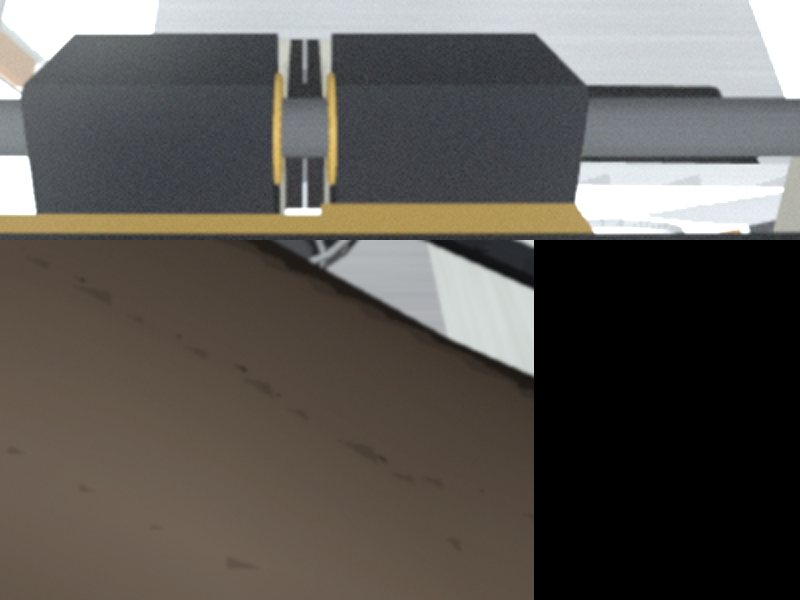

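```bash
python3 - <<'E'
from h import *
s=snapshot("scene")[:,:,::-1];cv2.imwrite("pics/scene1.png",s)
# project TCP and bar prediction
p=np.array(observe()["position"]);c=camera_info("scene");T=np.array(c["camera_from_world"])
f=210/np.tan(np.radians(c["fov_y"])/2)
for q in (p,[.639,-.041,.186],[.68,-.043,.186]):
    v=T[:3,:3]@np.array(q)+T[:3,3];print(c["cx"]-f*v[0]/v[2],c["cy"]+f*v[1]/v[2])
b=cv2.resize(s[170:370,70:337],(800,600),interpolation=cv2.INTER_CUBIC);cv2.imwrite("pics/z2.png",b)
E
```

```text
96.25941100106388 270.7485431515301
204.92877807691448 271.563182881059
204.9108219328926 293.1895468019601
```

View pics/z2.png

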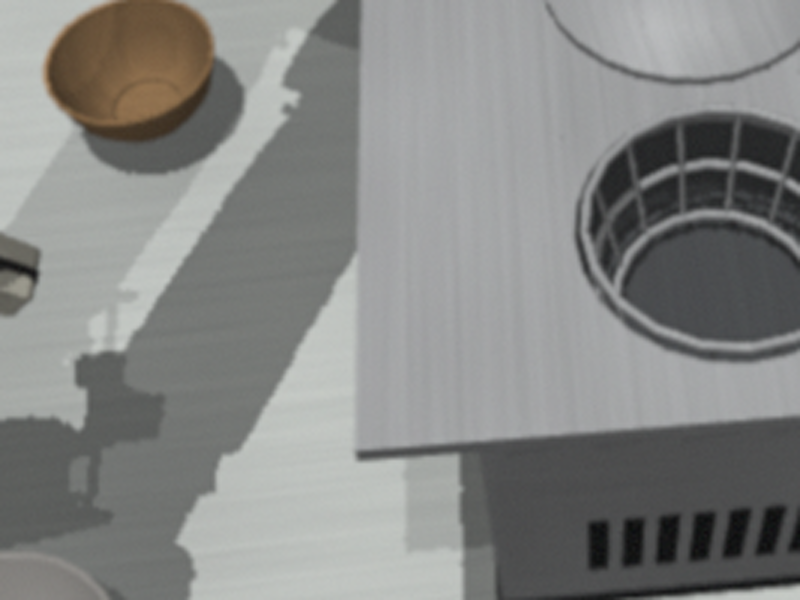

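```bash
python3 - <<'E'
from h import *
s=cv2.imread("pics/scene1.png")
b=cv2.resize(s[215:305,0:120],(800,600),interpolation=cv2.INTER_CUBIC);cv2.imwrite("pics/z3.png",np.clip(b.astype(int)*1.6,0,255))
E
```

```text
[ WARN:0@0.065] global loadsave.cpp:1063 imwrite_ Unsupported depth image for selected encoder is fallbacked to CV_8U.
```

View pics/z3.png

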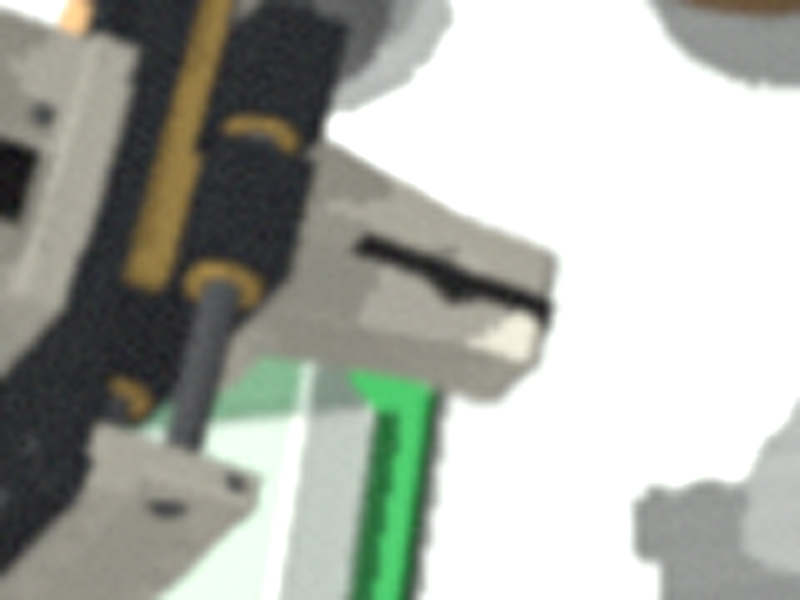

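```bash
python3 - <<'E'
from h import *
np.set_printoptions(precision=4,suppress=True)
s=observe();p=np.array(s["position"]);R=Ro.from_quat(s["tool_rot"],scalar_first=True).as_matrix()
for px in [(82.3,261),(83,254),(80,268),(74,275)]:
    o,d=ray("scene",[px]);d=d[0]/np.linalg.norm(d[0])
    c=o+d*((p-o)@d);print(px,c,"tool off mm",R.T@(c-p)*1000, "cam dist",np.linalg.norm(c-o))
    # hit with tool plane x=0, and with plane y=0
    for k in (0,1):
        n=R[:,k];t=((p-o)@n)/(d@n);print("   plane",k,R.T@(o+t*d-p)*1000)
print(onz("scene",[(191,321)],.24))
E
```

```text
(82.3, 261) [ 0.6295 -0.2302  0.2423] tool off mm [  4.2461   9.4885 -26.1   ] cam dist 0.820657437285289
   plane 0 [ -0.       6.5271 -27.8674]
   plane 1 [ -9.3589   0.     -31.7628]
(83, 254) [ 0.6203 -0.2282  0.2482] tool off mm [ -1.2417  18.6443 -29.2769] cam dist 0.8204033204186497
   plane 0 [  0.      19.5358 -28.7619]
   plane 1 [-27.2093  -0.     -40.0488]
(80, 268) [ 0.6391 -0.2343  0.2374] tool off mm [ 10.5057  -0.1275 -25.193 ] cam dist 0.8206843639307371
   plane 0 [  0.      -7.2261 -29.5381]
   plane 1 [ 10.6944   0.     -25.115 ]
(74, 275) [ 0.6493 -0.2435  0.2348] tool off mm [ 18.7294 -10.6214 -29.3947] cam dist 0.8203293522308265
   plane 0 [  0.     -22.8152 -36.9224]
   plane 1 [ 35.0436  -0.     -22.8377]
[[ 0.7534 -0.0615  0.24  ]]
```

```bash
python3 - <<'E'
from h import *
s=cv2.imread("pics/scene0.png")
c=camera_info("scene");T=np.array(c["camera_from_world"]);f=210/np.tan(np.radians(c["fov_y"])/2)
K=np.array([[f,0,c["cx"]],[0,f,c["cy"]],[0,0,1.]])
F=np.diag([1,-1,-1.])@T[:3,:3];t=np.diag([1,-1,-1.])@T[:3,3]
R=Ro.from_quat([.001,.991,-.131,0],scalar_first=True).as_matrix();p=np.array([.1747,.6515,.1963])
b=cv2.resize(s[0:90,440:560],(800,600),interpolation=cv2.INTER_CUBIC)
for q in [p,p+R@[0,.044,0],p-R@[0,.044,0],p-R@[0,0,.027],p+R@[0,.044,-.027]]:
    u=cv2.projectPoints(q.reshape(1,3),cv2.Rodrigues(F)[0],t,K,np.array(c["dist"]))[0].ravel();print(u)
    cv2.circle(b,tuple(int(v) for v in (u-[440,0])*6.667),4,(0,0,255),-1)
cv2.imwrite("pics/z4.png",b)
E
```

```text
[483.71678445  71.29104257]
[465.46560741  69.50726549]
[501.96063238  73.10546724]
[487.5433385   61.81294622]
[468.97148498  60.00185532]
```

View pics/z4.png

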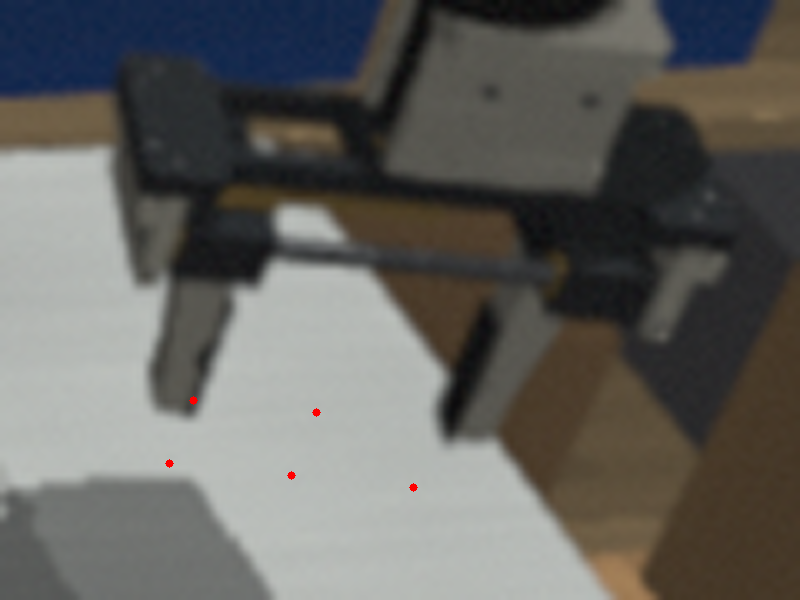

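All three views agree that the visible fingertips sit about 25 mm behind the reported TCP. I'll use the wrist picture to check which frame is off: the base line seen from the wrist against the side camera, plus the left bar.

```bash
cat >> h.py <<'E'
def wray(px,p,q):
    c=camera_info("wrist");f=210/np.tan(np.radians(c["fov_y"])/2)
    K=np.array([[f,0,c["cx"]],[0,f,c["cy"]],[0,0,1.]])
    u=cv2.undistortPoints(np.array(px,float).reshape(-1,1,2),K,np.array(c["dist"])).reshape(-1,2)
    R=Ro.from_quat(q,scalar_first=True).as_matrix();T=np.array(c["tool_from_camera"])
    return np.array(p)+R@T[:3,3],np.c_[u[:,0],-u[:,1],-np.ones(len(u))]@(R@T[:3,:3]).T
E
python3 - <<'E'
from h import *
np.set_printoptions(precision=4,suppress=True)
s=observe()
g=cv2.cvtColor(cv2.imread("pics/w1.png"),cv2.COLOR_BGR2GRAY)
print("col455",g[255:330,455]);print("row272",g[272,420:515]); print("col350 base",g[155:180,350])
o,d=wray([(216,163),(487,167),(216,169),(487,173)],s["position"],s["tool_rot"])
print("wrist base z=0/.01",o+d*((0-o[2])/d[:,2])[:,None])
print("side base",onz("side",[(131,347),(392,347)],0.0))
for z in (.179,.186):
    o,d=wray([(455,269),(490,271),(455,304),(508,306)],s["position"],s["tool_rot"]);print(z,o+d*((z-o[2])/d[:,2])[:,None])
E
```

```text
col455 [104 107 104 104 106 105 105 103 105 105 103 104  83  50  28  29  28  26
  34  41  50  53  54  56  57  60  60  61  60  61  62  63  63  64  65  65
  66  64  64  64  65  65  65  64  62  62  61  58  45  34  41  86 110 115
 116 117 118 115 117 116 118 117 124 161 176 179 180 180 180 179 180 178
 179 180 181]
row272 [ 36  37  35  35  29  26  33  29  30  29  28  33  31  30  30  32  31  25
  27  28  26  31  29  29  27  27  29  30  29  31  32  29  30  27  29  26
  29  29  27  27  32  31  29  30  25  30  28  27  27  27  33  29  27  32
  26  32  25  30  30  29  30  29  28  28  29  29  24  26  29  36  62  90
 102 101 104 103 101 103 102 103 103 102 101 101 102 101 102 102 103 102
 102 100 102 100 101]
col350 base [120 114 113 113 111 113 113 112  91  55  48  44  46  46  44  60  92 107
 108 109 111 111 110 107 107]
wrist base z=0/.01 [[0.759  0.0009 0.    ]
 [0.3312 0.0171 0.    ]
 [0.7626 0.0166 0.    ]
 [0.323  0.0331 0.    ]]
side base [[ 0.3315  0.012   0.    ]
 [ 0.7552 -0.0046  0.    ]]
0.179 [[ 0.4383 -0.0161  0.179 ]
 [ 0.393  -0.0092  0.179 ]
 [ 0.3608  0.1648  0.179 ]
 [ 0.2656  0.1764  0.179 ]]
0.186 [[ 0.4487 -0.0364  0.186 ]
 [ 0.4058 -0.0299  0.186 ]
 [ 0.3753  0.1348  0.186 ]
 [ 0.2853  0.1458  0.186 ]]
```

The reported pose agrees with the cameras to about 5 mm, so the fingers really are shorter than the TCP by about 25 mm. I'll insert low with the visible tips a little past the bar, then raise in small steps while watching the force.

```bash
python3 w.py "[[0.64,-0.14,0.131],[0.641,-0.027,0.131],[0.641,-0.027,0.151]]"
```

```text
[0.64, -0.14, 0.131] [ 19.6   5.  116.6] dist 118
[0.641, -0.027, 0.131] [-60.    8.5 196.8] dist 206
[0.641, -0.027, 0.151] [-74.2   8.1 182.7] dist 197
```

Call:
move_arm:
  motion:
    - [0, [7, 2, 39], 0]
    - [0, [14, 4, 78], 0]
    - [0, [20, 5, 117], 0]
    - [0, [0, 6, 137], 0]
    - [0, [-20, 7, 157], 0]
    - [0, [-40, 8, 177], 0]
    - [0, [-60, 8, 197], 0]
    - [0, [-60, 8, 197], 0]

```text
time_s: 12.25
position: [0.6421, -0.0231, 0.1328]
tool_rot: [0.285, -0.644, 0.661, 0.259]
contact_force: [-0.2, -1.4, -0.1]
opening: 0.0006
gripper_force: 0.0
```

```bash
python3 st.py; python3 w.py "[[0.641,-0.027,0.131],[0.641,-0.027,0.151],[0.641,-0.027,0.161]]"; python3 - <<'E'
from h import *
w=snapshot("wrist")[:,:,::-1];s=snapshot("scene")[:,:,::-1];cv2.imwrite("pics/w2.png",w)
cv2.imwrite("pics/z5.png",np.hstack([w,cv2.resize(s[200:350,130:216],(240,420))]))
E
```

```text
12.25 [-0.2675  0.5315  0.149  -0.7782 -1.4432  0.4481] [ 0.6421 -0.0231  0.1328] 
 [[-0.009  -0.999   0.0436]
 [-0.7032  0.0373  0.71  ]
 [-0.7109 -0.0243 -0.7029]]
[0.641, -0.027, 0.131] [ 4.   1.  -1.6] dist 4
[0.641, -0.027, 0.151] [-10.2   0.5 -15.6] dist 19
[0.641, -0.027, 0.161] [-17.3   0.2 -22.7] dist 29
```

View pics/z5.png

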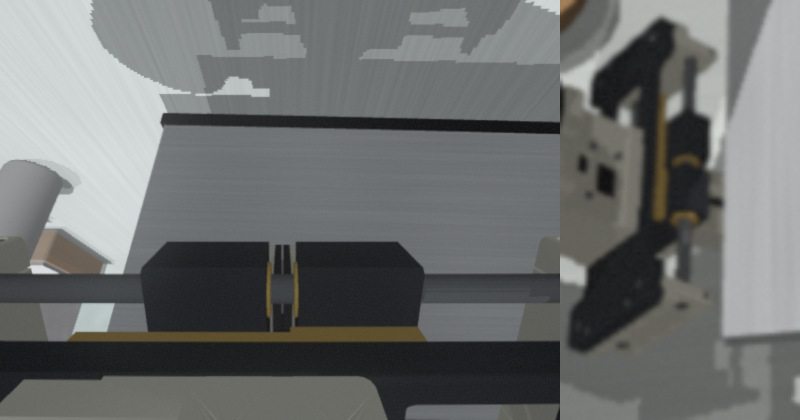

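The fingers are under the lip and the force is near zero. Now I'll raise in small steps, backing off about 2 mm in y.

Call:
move_arm:
  motion:
    - [0, [-1, 0, -4], 0]
    - [0, [-3, 0, -6], 0]
    - [0, [-5, 0, -8], 0]
    - [0, [-7, 0, -10], 0]
    - [0, [-9, 0, -12], 0]
    - [0, [-10, 0, -13], 0]

```text
time_s: 12.95
position: [0.6405, -0.0286, 0.1461]
tool_rot: [0.284, -0.642, 0.663, 0.26]
contact_force: [0.1, 0.2, 0.0]
opening: 0.0003
gripper_force: 0.0
```

Call:
move_arm:
  motion:
    - [0, [-1, 0, -1], 0]
    - [0, [-2, 0, -2], 0]

```text
time_s: 13.15
position: [0.6402, -0.0283, 0.1486]
tool_rot: [0.284, -0.642, 0.663, 0.26]
contact_force: [0.3, 0.2, -0.3]
opening: 0.0003
gripper_force: 0.0
```

Call:
move_arm:
  motion:
    - [0, [-1, 0, -1], 0]
    - [0, [-2, 0, -2], 0]

```text
time_s: 13.35
position: [0.6402, -0.0283, 0.1515]
tool_rot: [0.284, -0.642, 0.663, 0.26]
contact_force: [-0.6, -0.1, -0.5]
opening: 0.0005
gripper_force: 0.0
```

Call:
move_arm:
  motion:
    - [0, [-1, 0, -1], 0]
    - [0, [-2, 0, -2], 0]

```text
time_s: 13.55
position: [0.6401, -0.0289, 0.1537]
tool_rot: [0.284, -0.642, 0.663, 0.26]
contact_force: [0.8, -2.8, -3.0]
opening: 0.0004
gripper_force: 1.7
```

Call:
move_arm:
  motion:
    - [0, [-1, 0, -1], 0]
    - [0, [-2, 0, -2], 0]

```text
time_s: 13.75
position: [0.6401, -0.0288, 0.1567]
tool_rot: [0.284, -0.642, 0.663, 0.26]
contact_force: [0.1, -2.2, -4.1]
opening: 0.0004
gripper_force: 2.0
```

Call:
move_arm:
  motion:
    - [0, [-1, 0, -1], 0]
    - [0, [-2, 0, -2], 0]

```text
time_s: 13.95
position: [0.6401, -0.0288, 0.1598]
tool_rot: [0.284, -0.642, 0.663, 0.26]
contact_force: [0.1, -3.6, -4.0]
opening: 0.0006
gripper_force: 2.4
```

Contact came at z ≈ 0.152, where predicted, with about 3–4 N at 45°, and the bar is rising. I'll continue to the stop.

Call:
move_arm:
  motion:
    - [0, [-1, 0, -1], 0]
    - [0, [-1, 0, -1], 0]

```text
time_s: 14.15
position: [0.6401, -0.0287, 0.1616]
tool_rot: [0.284, -0.642, 0.663, 0.26]
contact_force: [-0.2, -3.2, -2.6]
opening: 0.0003
gripper_force: 2.4
```

Call:
move_arm:
  motion:
    - [0, [-1, 0, -1], 0]
    - [0, [-1, 0, -1], 0]

```text
time_s: 14.35
position: [0.6399, -0.0289, 0.1622]
tool_rot: [0.284, -0.642, 0.663, 0.26]
contact_force: [0.3, -5.6, -7.9]
opening: 0.0001
gripper_force: 3.9
```

Call:
move_arm:
  motion:
    - [0, [-1, 0, -1], 0]
    - [0, [-1, 0, -1], 0]

```text
time_s: 14.55
position: [0.6398, -0.0292, 0.1631]
tool_rot: [0.283, -0.642, 0.663, 0.26]
contact_force: [0.5, -6.3, -8.8]
opening: 0.0008
gripper_force: 4.6
```

The force is rising at the stop after about 10 mm of travel. I'll give one last nudge, then go down and out.

Call:
move_arm:
  motion:
    - [0, [-1, 0, -1], 0]
    - [0, [-1, 0, -1], 0]
    - [0, [4, 0, 4], 0]
    - [0, [11, 0, 11], 0]
    - [0, [18, 0, 18], 0]
    - [0, [21, 0, 21], 0]
    - [0, [42, -1, 0], 0]
    - [0, [70, -2, -28], 0]
    - [0, [98, -3, -56], 0]
    - [0, [126, -5, -85], 0]
    - [0, [155, -7, -114], 0]
    - [0, [155, -7, -114], 0]
    - [0, [155, -7, -114], 0]

```text
time_s: 15.85
position: [0.6398, -0.2195, 0.1333]
tool_rot: [0.284, -0.641, 0.663, 0.261]
contact_force: [0.4, 0.4, 0.2]
opening: 0.0004
gripper_force: 0.0
```

```bash
python3 st.py; python3 w.py "[[0.72,-0.22,0.20]]"
```

```text
15.85 [-0.5028  0.6814  0.4039 -0.703  -1.6718  0.5348] [ 0.6398 -0.2195  0.1333] 
 [[-0.0159 -0.999   0.0427]
 [-0.7024  0.0416  0.7105]
 [-0.7116 -0.0187 -0.7024]]
[0.72, -0.22, 0.2] [-48.4 -81.3 -43.8] dist 104
```

```bash
python3 w.py "[[0.64,-0.21,0.222],[0.46,-0.21,0.222]]"; python3 -c "
from h import *;print(onz('scene',[(115,193),(115,215)],.05))"
```

```text
[0.64, -0.21, 0.222] [-69.8  -1.4 -55.6] dist 89
[0.46, -0.21, 0.222] [-66.9 178.4 -63.3] dist 201
[[ 0.32143747 -0.24645206  0.05      ]
 [ 0.38603743 -0.24221883  0.05      ]]
```

Call:
move_arm:
  motion:
    - [0, [-35, 0, -28], 0]
    - [0, [-70, -1, -56], 0]
    - [0, [-69, 44, -58], 0]
    - [0, [-68, 89, -60], 0]
    - [0, [-67, 134, -62], 0]
    - [0, [-67, 178, -63], 0]
    - [0, [-67, 178, -63], 0]

```text
time_s: 16.55
position: [0.4565, -0.2078, 0.2241]
tool_rot: [0.284, -0.642, 0.663, 0.26]
contact_force: [0.9, 0.3, -0.0]
opening: 0.0001
gripper_force: 0.0
```

```bash
python3 st.py; python3 - <<'E'
from h import *
w=snapshot("wrist")[:,:,::-1];cv2.imwrite("pics/w3.png",w)
a=cv2.imread("pics/w1.png")
cv2.imwrite("pics/z6.png",np.clip(np.hstack([cv2.resize(w[230:330,40:170],(390,300)),cv2.resize(a[230:330,400:530],(390,300))]).astype(np.int32)*2,0,255).astype(np.uint8))
E
```

```text
16.55 [-0.6167  0.399   0.1157 -0.6584 -1.7361  0.626 ] [ 0.4565 -0.2078  0.2241] 
 [[-0.0144 -0.999   0.0422]
 [-0.7033  0.0401  0.7098]
 [-0.7108 -0.0195 -0.7031]]
```

View pics/z6.png

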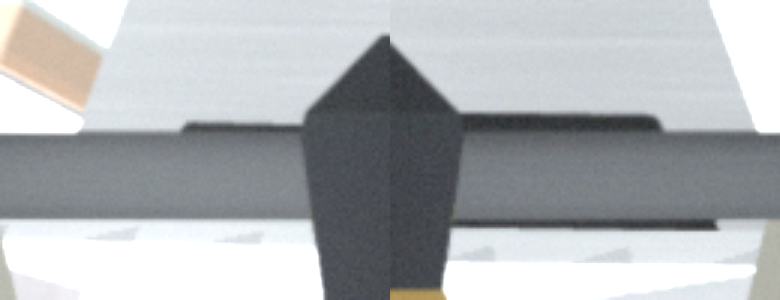

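The left panel shows the pushed right bar about 10 px higher relative to the lip than the off left bar, so it is fully up. The tool is clear of everything, so I'm handing in.

```bash
python3 -c "
from workcell import *;print(hand_in())"
```

```text
the job is handed in; nothing more can be done
None
```

I pushed the right switch, the one for the basket well, up to its stop (about 10 mm of travel) and left it up; I never touched the covered well's switch, and I handed the job in at about 16.6 s with the arm clear.

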